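Make up the engraver's job tray and present it level

TASK

Stack the two loose rectangular aluminium blanks squarely, flat on the blank that already lies in the wooden tray, so that the three make one neat pile. Then lift the tray by its steel handle, without tipping the loose steel ball out of its pocket or upsetting the pile, and carry it over the middle of the flat white board. Finish while still holding it there: level, still and in the air, its underside about 12 cm above the board; leave everything else on the bench where it is.

Things in the scene. Friction and masses are not known exactly. Their poses are not given: they have to be found in the camera images.
- tray_handle (a point): Centre of the tray's handle, a level steel bar bridging the tray's middle: 14 mm wide (tray x), 114 mm long (tray y), 18 mm tall, on a post at each end (47 mm either way from the middle is clear). 70 mm above the tray's underside. Axes are the tray's: x along its length towards the ball, z up
- tray_place (a point): Point on the tray's floor, 75 mm from the handle's middle along tray -x, about which the pile stands (8 mm above the tray's underside)
- tray_pocket (a point): Where the ball's centre rests in its pocket, 75 mm from the handle's middle along tray +x, 23 mm above the tray's underside. The pocket is a wooden ring on the tray's floor, 22 mm inner and 34 mm outer diameter, only 3 mm high: the ball rolls out when the tray tips about 35 degrees
- ball_center (a point): Centre of the loose polished steel ball, 30 mm in diameter, 110 g; starts in the pocket with about 2 mm of play. It rolls, so its axes mean nothing
- blank_base_center (a point): Centre of the aluminium blank that already lies in the tray, 60 (its x) x 40 (its y) x 6 mm, z up; it starts within a few mm and degrees of the tray's place, its long side along tray x. Not fastened
- blank_a_center (a point): Centre (3 mm above the bench) of a loose rectangular aluminium blank like the one in the tray, 60 (its x) x 40 (its y) x 6 mm, 39 g, lying flat on the bench, nearer the robot
- blank_b_center (a point): Centre of the other loose rectangular blank, the same size, lying flat on the bench, farther from the robot
- tray: The whole wooden tray, 242 (x) x 152 (y) mm, floor 8 mm thick, low rim 12 mm high over all; origin at the centre of its underside, axes as at the handle. About 0.26 kg, 0.5 kg loaded; pile and ball nearly balance about the handle
- blank_base: The blank in the tray, as a body; origin at the centre of its underside
- blank_a: The nearer loose blank, as a body; origin at the centre of its underside
- blank_b: The farther loose blank, as a body; origin at the centre of its underside
- board: Flat white board lying on the bench, 240 (its x) x 180 (its y) x 3 mm, fixed; on the other side of the bench from the tray. Origin at the middle of its underside
- board_center (a point): Middle of the white board's top face
- disc_center (a point): Round aluminium disc, 46 mm diameter, 6 mm thick, lying between the loose blanks; leave alone
- collet: Small dark steel collet standing up, 26 mm diameter, 45 mm tall, between the robot and the near blank; leave alone. Origin under its centre
- oil: Amber bottle, 44 mm diameter, 90 mm tall, far edge; leave alone
- hammer: Hammer, 200 mm long, far edge; leave alone
- screwdriver: Screwdriver, 170 mm long, far edge; leave alone
- tin: Brass tin, 60 mm diameter, 45 mm tall, left side; leave alone
- block: Cork block, 60 x 50 x 40 mm, right side; leave alone
Things that resemble listed ones, but are neither listed nor needed, are in the scene too. What is shaped like the blank_a but green, red or turquoise is not meant.

How it is judged (in metres and radians):
On the way, in this order (a step that is already met when the one before it is completed fails the run):
1. the two loose blanks lie released and squarely on the blank in the tray, which still rests on the bench (horizontal distance between each of blank_a_center, blank_b_center and blank_base_center below 0.006 m and angle between the x axis of each of blank_a_center, blank_b_center and the x axis of blank_base_center, either way round below 0.14 rad and ((z of blank_a_center in the frame of blank_base_center between 0.004 and 0.008 m and z of blank_b_center in the frame of blank_base_center between 0.01 and 0.014 m) or (z of blank_b_center in the frame of blank_base_center between 0.004 and 0.008 m and z of blank_a_center in the frame of blank_base_center between 0.01 and 0.014 m)) and distance between blank_base_center and tray_place below 0.015 m and contact force between the fingers and blank_a below 0.1 N and contact force between the fingers and blank_b below 0.1 N and contact force between the fingers and blank_base below 0.1 N and distance between ball_center and tray_pocket below 0.008 m and height (world z) of tray below 0.004 m), for 0.2 s.
2. the tray is lifted clear with the pile on it and the ball in its pocket (height (world z) of tray above 0.03 m and distance between ball_center and tray_pocket below 0.008 m and contact force between tray and board below 0.1 N and contact force between tray and tin below 0.1 N and contact force between tray and block below 0.1 N and contact force between tray and oil below 0.1 N and contact force between tray and collet below 0.1 N), for 0.2 s.
At the end, for the whole second after the job is handed in: Held by the gripper alone: underside 80-160 mm above the board, centre within 40 mm of the board's middle, tilt < 0.10 rad, at rest (20 mm/s, 0.1 rad/s). Ball within 8 mm of its rest. Added blanks flat, within 6 mm and 0.14 rad of the lowest, untouched; lowest within 15 mm of its place (horizontal distance between each of blank_a_center, blank_b_center and blank_base_center below 0.006 m and angle between the x axis of each of blank_a_center, blank_b_center and the x axis of blank_base_center, either way round below 0.14 rad and ((z of blank_a_center in the frame of blank_base_center between 0.004 and 0.008 m and z of blank_b_center in the frame of blank_base_center between 0.01 and 0.014 m) or (z of blank_b_center in the frame of blank_base_center between 0.004 and 0.008 m and z of blank_a_center in the frame of blank_base_center between 0.01 and 0.014 m)) and distance between blank_base_center and tray_place below 0.015 m and contact force between the fingers and blank_a below 0.1 N and contact force between the fingers and blank_b below 0.1 N and contact force between the fingers and blank_base below 0.1 N and contact force between tray and board below 0.1 N and contact force between tray and tin below 0.1 N and contact force between tray and block below 0.1 N and contact force between tray and oil below 0.1 N and contact force between tray and collet below 0.1 N and distance between ball_center and tray_pocket below 0.008 m and height (world z) of tray between 0.083 and 0.163 m and horizontal distance between tray and board_center below 0.04 m and angle between tray's own z axis and vertical below 0.1 rad and linear speed of tray below 0.02 m/s and angular speed of tray below 0.1 rad/s and contact force between the fingers and tray above 1 N); the arm keeps its last pose, push and grip.
It fails at once if the ball has left its pocket (distance between ball_center and tray_pocket above 0.015 m).
It fails at once if the tray was tipped more than 0.4 rad (angle between tray's own z axis and vertical above 0.4 rad).
It fails at once if a bystander was moved more than 30 mm (distance of any of disc_center, collet, oil, hammer, screwdriver, tin, block from where it was at the start of the episode above 0.03 m).
It also fails if it takes over 72 s, if anything falls off the work surface, if the arm or the gripper's body presses on something with over 40 N, if the wrist force passes 120 N, or if a joint passes its speed limit or range.

ROBOT

A 6-joint arm with a two-finger parallel gripper is mounted at the origin on the work surface. World frame = base frame: x ahead of the robot, y to its left, z up, the work surface at z = 0. Lengths are in mm, angles in rad, forces in N, time in s.
With the tool pointing down it reaches from about 325 to 850 mm from the base axis. Payload 4.4 kg.
Tool frame: the origin (TCP) lies on the centre line of the jaws, within the pads' length; the fingertips stand 25 mm ahead of it and the grasp point (between the pads) lies 6 mm ahead of it; z points along the fingers, y is the line along which they close (so a half turn about z gives the same grasp; the last joint's range is limited). The gripper opens to 94 mm and grips with 3 to 60 N. Pads are 16 mm wide; open, the fingers measure 119 mm over their backs; the gripper's body (75 mm by 177 mm) begins 78 mm behind the grasp point.
Start: joints at [0.954, 0.207, 1.542, -0, 1.393, -0.15], TCP at [258.777, 513.48, 230.447] pointing down, gripper open.
Joint ranges: [-2.73, 2.73], [-0.86, 2.22], [0.23, 2.46], [-1.11, 4.25], [0.08, 2.63], [-2.82, 2.82]. Speed limits (rad/s): [2.79, 2.79, 3.14, 3.14, 3.14, 3.14].

INTERFACE

Orientations are given as a unit quaternion [w, x, y, z].
In Python, from cell import env gives the robot as it stands. The module is installed in compiled form; this text tells all that it offers.
- The arm moves only by the shell command python3 -m jog 'ROWS'. ROWS is JSON, a list that holds one entry, the list of rows, each a list of 5 numbers: the shift along the tool's x, y, z in m, then the turn about the tool's z in rad, then the opening, from 0 (shut) to 1 (fully open). A call has 1 to 10 rows; each row shifts and turns the commanded pose from where the row before left it, along the tool's axes as they then stand; what a row does not reach is not made up. A row lasts 1/8 s, in which the tool goes at most 62.5 mm and 10.7 degrees, less where a joint would pass 70% of its speed; a pose out of reach is approached as far as the arm can. A call with a gripper value outside its range is refused whole. The fingers move at their own pace and stop on an object; the grip force is fixed at half the most. Time passes only in rows, so rows that do not move let the fingers close. It gives the time, the measured TCP pose, the force, the opening and the grip force at its end, in the units of the state.
- env.get_obs(): the state, without advancing time (a new reading comes with each control period).
- env.grab_frame(name): name is "scene" or "top" or "wrist"; returns a dict with "pixels" (420x560x3 uint8, red, green, blue), "intrinsics" (3x3 intrinsics, pixels), "camera_from_world" (4x4, takes a point from world to camera coordinates). Camera axes: x right, y down, z forward; pixel columns grow to the right and rows downward; lengths in mm; the calibration is good to about 2 mm. A picture is of the moment at which its call begins. There is no depth.
- env.hand_in(): hands the job in; it is judged then, once.
The state is a dict: "t": time; "q": joint angles; "joint_velocities": joint speeds; "effort": joint torques, N m; "tool_pos": TCP position; "eef_rot": TCP orientation; "force": force on the tool from outside, world axes, zero at the start; "ft_torque": the same for the moment, N m; "opening": finger opening in mm; "finger_force": force on a finger pad.
Only numpy, scipy, OpenCV 4.12 (cv2) and the standard library are available. Lean on these libraries where they do the work, as an engineer would, in place of code of your own. Each camera call takes 0.05 s, during which the arm holds its last target. There are 200 camera calls.

## Working session

There is one attempt and no reset: what is moved stays moved. The work goes in short steps, Python scripts to look and compute and a shell command to move; the robot and the scene stay as the last step left them, time stands still between calls to the robot, and variables do not carry over. Pictures are saved under pics/ and viewed, at most 10 in all, crops included, and the job is handed in when it is done.

```bash
mkdir -p pics; cat > h.py <<'E'
import numpy as np, cv2
from cell import env
def grab(n,fn=None):
    f=env.grab_frame(n); im=f["pixels"][:,:,::-1].copy()
    if fn: cv2.imwrite("pics/"+fn,im)
    return im,np.array(f["intrinsics"]),np.array(f["camera_from_world"])
def pix2w(uv,K,T,z):
    d=np.linalg.inv(K)@np.array([uv[0],uv[1],1.]); R=T[:3,:3]; c=-R.T@T[:3,3]; d=R.T@d
    return c+d*(z-c[2])/d[2]
def w2pix(p,K,T):
    q=K@(T[:3,:3]@np.array(p,float)+T[:3,3]); return q[:2]/q[2]
E
python3 - <<'E'
from h import *
im,K,T=grab("top","top0.png"); np.savez("top.npz",im=im,K=K,T=T)
print(K,T)
im,K,T=grab("scene","scene0.png"); np.savez("scene.npz",im=im,K=K,T=T)
o=env.get_obs(); print(o)
E
```

```text
[[417.45657059   0.         282.96949523]
 [  0.         417.45657059 211.15174104]
 [  0.           0.           1.        ]] [[ 2.91728981e-02 -9.99528819e-01  9.54368826e-03 -1.29642568e+01]
 [-9.93316842e-01 -3.00556172e-02 -1.11437474e-01  5.60240095e+02]
 [ 1.11671808e-01 -6.22895221e-03 -9.93725620e-01  1.13315171e+03]
 [ 0.00000000e+00  0.00000000e+00  0.00000000e+00  1.00000000e+00]]
{'t': 0.1, 'q': array([ 9.53521925e-01,  2.07348320e-01,  1.54277343e+00, -1.30047544e-05,
        1.39346569e+00, -1.50512631e-01]), 'joint_velocities': array([ 0.00088597, -0.00195119, -0.00179715, -0.00056883, -0.00039183,
       -0.00035661]), 'effort': array([-1.30195960e-03, -3.71866965e+01, -2.82293379e+01,  6.99587376e-02,
        3.10814381e-02, -4.45502451e-05]), 'tool_pos': array([258.38556798, 512.94275568, 229.41702481]), 'eef_rot': array([-3.67623298e-04,  2.31266832e-01,  9.72889849e-01, -9.27192330e-04]), 'force': array([-0.55510785, -0.82752371, -0.36301771]), 'ft_torque': array([ 0.06669127, -0.01973514, -0.02468679]), 'finger_force': 0.0, 'opening': 94.23360300864587}
```

View pics/top0.png

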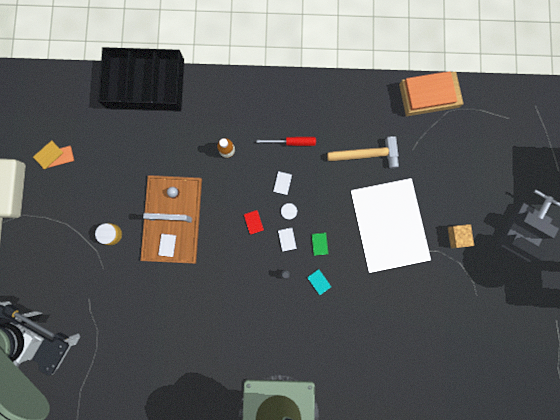

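The top view shows the tray at (172,220), with the ball at (172,192) and the base blank at (167,245). The two white-grey blanks are at (288,240), nearer, and (283,183), farther. The disc is at (289,212), the collet at (285,274) and the board at (391,225). The red, green and turquoise look-alikes are ruled out by colour. I'll measure, and confirm with a crop.

```bash
cat > m.py <<'E'
from h import *
def rect(im,K,T,seed,z,tol=25,up=6,win=None):
    big=cv2.resize(im,None,fx=up,fy=up,interpolation=cv2.INTER_CUBIC)
    m=np.zeros((big.shape[0]+2,big.shape[1]+2),np.uint8)
    s=(int(seed[0]*up),int(seed[1]*up))
    cv2.floodFill(big,m,s,0,(tol,)*3,(tol,)*3,4|cv2.FLOODFILL_MASK_ONLY|cv2.FLOODFILL_FIXED_RANGE|(255<<8))
    m=cv2.morphologyEx(m[1:-1,1:-1],cv2.MORPH_OPEN,np.ones((7,7)))
    c=max(cv2.findContours(m,cv2.RETR_EXTERNAL,cv2.CHAIN_APPROX_NONE)[0],key=cv2.contourArea)[:,0]
    P=np.array([pix2w(((u+.5)/up-.5,(v+.5)/up-.5),K,T,z)[:2] for u,v in c],np.float32)
    (x,y),(w,h),a=cv2.minAreaRect(P)
    if w<h: w,h,a=h,w,a+90
    return (round(x,1),round(y,1)),(round(w,1),round(h,1)),round((a+90)%180-90,1)
E
python3 - <<'E'
from m import *
d=np.load("top.npz"); im,K,T=d["im"],d["K"],d["T"]
for n,s,z,t in [("A",(288,240),6,60),("B",(283,183),6,60),("base",(167,245),14,60),("board",(391,225),3,60),("disc",(289,212),6,60)]:
    print(n,rect(im,K,T,s,z,t), im[s[1],s[0]])
for n,s,z in [("ball",(172,192),23),("h1",(144,216.5),79),("h2",(190,218),79),("collet",(285.5,273),45),("tin",(108,234),45)]: print(n,pix2w(s,K,T,z).round(1))
# tray corners, outer top rim z=12
for s in [(148,177),(201,179),(196,264),(141,261)]: print(pix2w(s,K,T,12).round(1))
c=[im[150:290,225:345],im[165:275,130:215]]
cv2.imwrite("pics/crop0.png",np.hstack([cv2.resize(q,(int(q.shape[1]*560/q.shape[0])*2//3*1,560*2//3),interpolation=cv2.INTER_CUBIC) for q in c]))
E
```

```text
A ((484.2, -9.7), (61.3, 41.6), 14.1) [244 237 231]
B ((645.5, 7.8), (61.3, 41.4), -11.1) [242 232 227]
base ((457.6, 325.7), (60.9, 41.4), -4.6) [242 233 230]
board ((534.4, -303.3), (241.5, 181.4), 13.0) [251 250 249]
disc ((564.7, -12.9), (44.7, 44.5), -88.3) [241 232 227]
ball [606.1 317.7  23. ]
h1 [529.5 373.4  79. ]
h2 [529.2 251.   79. ]
collet [390.4  -8.   45. ]
tin [481.7 479.2  45. ]
[648.9 391.4  12. ]
[647.8 240.2  12. ]
[406.8 241.9  12. ]
[410.7 395.4  12. ]
```

View pics/crop0.png

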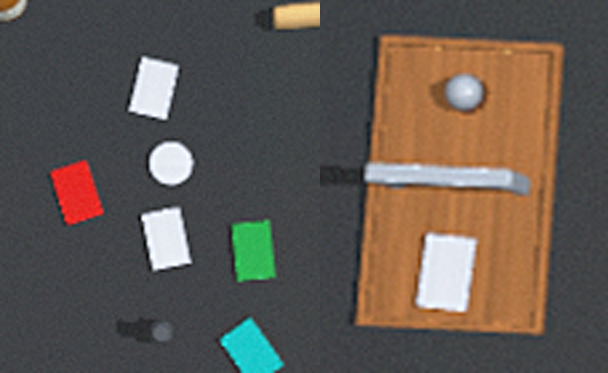

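The crop confirms it: two white-grey aluminium rectangles above and below the round disc, measured at 61x41 mm, with the look-alikes clearly coloured. The tray's centre is near (528,317), with its x axis along world x towards the ball. The tray measurements agree with the sizes given.

```bash
cat > plan.py <<'E'
import sys
from h import *
from scipy.spatial.transform import Rotation as Ro
# args x y z yangle(deg): shift in present tool axes (translate first), then turn
def plan(x,y,z,ya):
    o=env.get_obs(); w,a,b,c=o["eef_rot"]; R=Ro.from_quat([a,b,c,w]).as_matrix()
    d=R.T@(np.array([x,y,z])-o["tool_pos"])
    yn=np.degrees(np.arctan2(R[1,1],R[0,1])); t=-(ya-yn); 
    print("t%.2f"%o["t"],"pos",o["tool_pos"].round(1),"yang %.2f"%yn,"tilt",R[:,2].round(3),"shift mm",d.round(1),"turn %.3f"%np.radians(t),"open %.1f ff %.1f"%(o["opening"],o["finger_force"]),"F",o["force"].round(1))
if __name__=="__main__": plan(*map(float,sys.argv[1:]))
E
python3 plan.py 484.2 -9.7 130 104.1
```

```text
t0.10 pos [258.4 512.9 229.4] yang 63.26 tilt [-0.001 -0.002 -1.   ] shift mm [-436.9 -364.9  100. ] turn -0.713 open 94.2 ff 0.0 F [-0.6 -0.8 -0.4]
```

```bash
python3 -m jog '[[[-0.0437,-0.0365,0.01,0,0.7],[-0.0437,-0.0365,0.01,0,0.7],[-0.0437,-0.0365,0.01,0,0.7],[-0.0437,-0.0365,0.01,0,0.7],[-0.0437,-0.0365,0.01,0,0.7],[-0.0437,-0.0365,0.01,0,0.7],[-0.0437,-0.0365,0.01,0,0.7],[-0.0437,-0.0365,0.01,0,0.7],[-0.0437,-0.0365,0.01,0,0.7],[-0.0437,-0.0365,0.01,0,0.7]]]'; python3 -m jog '[[[0,0,0,-0.178,0.7],[0,0,0,-0.178,0.7],[0,0,0,-0.178,0.7],[0,0,0,-0.178,0.7],[0,0,0,0,0.7],[0,0,0,0,0.7]]]'
python3 plan.py 484.2 -9.7 130 104.1
python3 - <<'E'
from h import *
im,K,T=grab("wrist","w1.png"); np.savez("w1.npz",im=im,K=K,T=T); print(w2pix([484.2,-9.7,6],K,T), T.round(3))
E
```

```text
t: 1.35
tool_pos: [485.0, -10.9, 129.9]
eef_rot: [-0.0, 0.231, 0.973, 0.0]
force: [0.5, -0.4, 0.4]
opening: 65.9
finger_force: 0.0
t: 2.1
tool_pos: [484.5, -9.1, 130.2]
eef_rot: [-0.0, -0.121, 0.993, 0.0]
force: [0.0, -0.9, -0.3]
opening: 65.8
finger_force: 0.0
t2.10 pos [484.5  -9.1 130.2] yang 103.91 tilt [-0.  0. -1.] shift mm [ 0.5 -0.5  0.2] turn -0.003 open 65.8 ff 0.0 F [ 0.  -0.9 -0.3]
[274.42426796 209.77133372] [[-2.42000e-01  9.70000e-01  1.00000e-03  1.26075e+02]
 [ 9.39000e-01  2.34000e-01  2.52000e-01 -4.54136e+02]
 [ 2.45000e-01  6.20000e-02 -9.68000e-01  1.75891e+02]
 [ 0.00000e+00  0.00000e+00  0.00000e+00  1.00000e+00]]
```

View pics/w1.png

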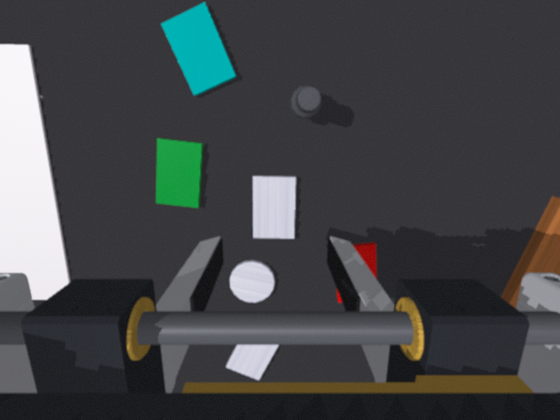

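The wrist view shows blank A at (274,207), square to the jaws. The calibration predicted (274,210), so I'll refine with this picture.

```bash
python3 - <<'E'
from m import *
d=np.load("w1.npz"); print(rect(d["im"],d["K"],d["T"],(274,207),6,70)); print(w2pix([484.2,-9.7,0],d["K"],d["T"]))
E
```

```text
((482.5, -10.9), (60.6, 40.4), 13.0)
[274.42642525 208.20918504]
```

```bash
python3 -m jog '[[[0.0024,-0.0013,0.03,0.015,0.7],[0,0,0.04,0,0.7],[0,0,0.025,0,0.7],[0,0,0.0085,0,0.7],[0,0,0,0,0.7],[0,0,0,0,0.3],[0,0,0,0,0.3],[0,0,0,0,0.3],[0,0,0,0,0.3]]]'; python3 plan.py 482.5 -10.9 26.5 103
```

```text
t: 3.28
tool_pos: [483.2, -11.0, 27.5]
eef_rot: [0.001, -0.115, 0.993, -0.0]
force: [-0.1, -0.2, 3.3]
opening: 39.2
finger_force: 30.0
t3.27 pos [483.2 -11.   27.5] yang 103.19 tilt [ 0.001 -0.    -1.   ] shift mm [0.7 0.3 1. ] turn 0.003 open 39.2 ff 30.0 F [-0.1 -0.2  3.3]
```

```bash
python3 -m jog '[[[0,0,-0.02,0,0.3],[0,0,-0.046,0,0.3],[0,0,-0.046,0,0.3],[-0.0064,0.0417,0,0,0.3],[-0.0065,0.0417,0,0,0.3],[-0.0065,0.0417,0,0,0.3],[-0.0065,0.0417,0,0,0.3],[-0.0065,0.0417,0,0,0.3],[-0.0065,0.0417,0,0,0.3],[-0.0065,0.0417,0,0,0.3]]]';  python3 -m jog '[[[-0.0065,0.0418,0,0,0.3],[0,0,0,0.155,0.3],[0,0,0,0.156,0.3],[0,0,0,0,0.3],[0,0,0,0,0.3]]]'
python3 plan.py 457.6 325.7 140 85.4
python3 - <<'E'
from h import *
im,K,T=grab("wrist","w2.png"); np.savez("w2.npz",im=im,K=K,T=T); print(w2pix([457.6,325.7,14],K,T))
im,K,T=grab("top"); np.savez("top2.npz",im=im,K=K,T=T)
E
```

```text
t: 4.53
tool_pos: [459.9, 284.9, 138.7]
eef_rot: [-0.0, -0.115, 0.993, -0.0]
force: [0.2, 0.2, 0.2]
opening: 38.9
finger_force: 30.0
t: 5.15
tool_pos: [457.0, 325.6, 138.8]
eef_rot: [-0.0, 0.039, 0.999, -0.0]
force: [0.3, -0.2, -1.3]
opening: 39.3
finger_force: 30.0
t5.15 pos [457.  325.6 138.8] yang 85.48 tilt [-0. -0. -1.] shift mm [-0.6  0.2 -1.2] turn 0.001 open 39.3 ff 30.0 F [ 0.3 -0.2 -1.3]
[275.14485289 210.56811619]
```

View pics/w2.png

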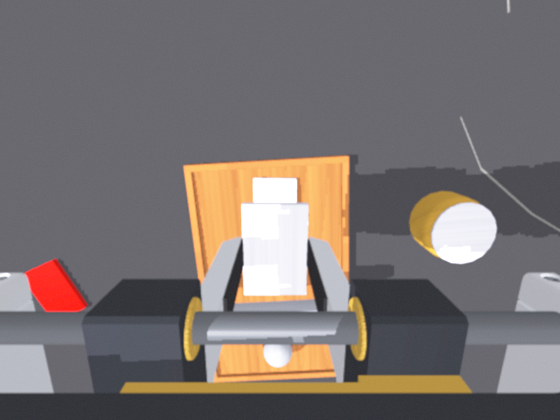

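The wrist picture shows the held blank at rows 204–294, cols 241–308. The base blank's robot-side edge is visible at row 178, cols 253–298. I'll compute where each one lies.

```bash
python3 - <<'E'
from h import *
d=np.load("w2.npz"); im,K,T=d["im"],d["K"],d["T"]
g=cv2.cvtColor(im,cv2.COLOR_BGR2GRAY).astype(int)
print(im[170:212,275].tolist()); print(im[190,246:304].tolist())
print(im[286:302,275].sum(1).tolist()); print(im[240,236:246].tolist(),im[240,302:314].tolist())
E
```

```text
[[107, 188, 252], [110, 189, 252], [110, 190, 252], [109, 190, 252], [108, 191, 252], [110, 191, 252], [113, 190, 251], [172, 209, 248], [254, 247, 251], [255, 255, 255], [255, 255, 255], [255, 255, 255], [255, 255, 255], [255, 255, 255], [255, 255, 255], [255, 255, 255], [255, 255, 255], [255, 255, 255], [255, 255, 255], [255, 255, 255], [255, 255, 255], [255, 255, 255], [255, 255, 255], [255, 255, 255], [255, 255, 255], [255, 255, 255], [255, 255, 255], [255, 255, 255], [255, 255, 255], [255, 255, 255], [255, 255, 255], [255, 255, 255], [255, 254, 254], [241, 231, 231], [254, 251, 250], [255, 255, 255], [255, 255, 255], [255, 255, 255], [255, 255, 255], [255, 255, 255], [255, 255, 255], [255, 255, 255]]
[[107, 186, 251], [108, 187, 251], [106, 185, 250], [107, 183, 250], [107, 183, 250], [104, 180, 250], [164, 209, 251], [255, 254, 254], [255, 255, 255], [255, 255, 255], [255, 255, 255], [255, 255, 255], [255, 255, 255], [255, 255, 255], [255, 255, 255], [255, 255, 255], [255, 255, 255], [255, 255, 255], [255, 255, 255], [255, 255, 255], [255, 255, 255], [255, 255, 255], [255, 255,
[... 353 characters left out ...]
255, 255], [255, 255, 255], [255, 255, 255], [255, 255, 255], [255, 255, 255], [255, 255, 255], [255, 255, 255], [253, 245, 248], [128, 149, 202], [76, 124, 196], [71, 123, 192], [78, 132, 206], [88, 152, 233], [94, 164, 241], [101, 171, 245]]
[765, 765, 765, 765, 765, 765, 765, 765, 765, 706, 567, 538, 532, 539, 540, 516]
[[203, 193, 191], [204, 195, 194], [205, 195, 193], [200, 192, 190], [167, 158, 157], [113, 108, 110], [156, 145, 144], [244, 234, 233], [252, 247, 246], [250, 245, 244]] [[251, 246, 246], [250, 245, 245], [250, 245, 245], [251, 246, 245], [250, 242, 240], [194, 181, 181], [112, 107, 109], [142, 138, 137], [189, 181, 179], [202, 193, 191], [204, 196, 192], [203, 196, 192]]
```

```bash
python3 - <<'E'
from h import *
d=np.load("w2.npz"); im,K,T=d["im"],d["K"],d["T"]
b=im[:,:,0].astype(float)
# base edge lines in image -> world z=14
def cross(v,th):
    i=np.where(np.diff((v>th).astype(int)))[0]; return [k+(th-v[k])/(v[k+1]-v[k]) for k in i]
L=[];R_=[];N=[]
for r in range(181,201): 
    c=cross(b[r,244:306],190); L.append(pix2w((c[0]+244,r),K,T,14)); R_.append(pix2w((c[-1]+244,r),K,T,14))
for c in range(256,295): N.append(pix2w((c,cross(b[172:184,c],190)[0]+172),K,T,14))
L,R_,N=map(np.array,(L,R_,N))
aN=np.degrees(np.polyfit(N[:,1],N[:,0],1)[0]); aL=np.degrees(np.polyfit(L[:,0],L[:,1],1)[0]); aR=np.degrees(np.polyfit(R_[:,0],R_[:,1],1)[0])
print("yaw from near edge",-aN,"left",aL,"right",aR)
yaw=np.radians(-aN); ex=np.array([np.cos(yaw),np.sin(yaw)]); ey=np.array([-ex[1],ex[0]])
n=(N[:,:2]@ex).mean(); w=(L[:,:2]@ey).mean(),(R_[:,:2]@ey).mean()
print("width",w[0]-w[1],"base centre",ex*(n+30)+ey*(w[0]+w[1])/2, "yaw",np.degrees(yaw))
H=[pix2w(p,K,T,117.3)[:2] for p in [(275,204),(275,295),(241.8,240),(307.2,240)]]
print(np.round(H,1),"held",(H[0]+H[1])/2,(H[2]+H[3])/2)
# tray edges from w2 at z=12: corners near side, and top2/ top tray
print([pix2w(p,K,T,12).round(1) for p in [(185,167),(350,156)]])
E
```

```text
yaw from near edge -5.111736389718341 left -4.624096235699808 right -3.692925459582956
width -41.28778353642787 base centre [455.67899167 324.9641142 ] yaw -5.111736389718341
[[426.5 327.8]
 [486.7 323.2]
 [447.6 305.8]
 [450.7 345.8]] held [456.5828525  325.51380049] [449.11902519 325.78543144]
[array([410.2, 246. ,  12. ]), array([412. , 397.9,  12. ])]
```

```bash
python3 -m jog '[[[0.0009,-0.0002,0.03,0,0.3],[0,0,0.04,0,0.3],[0,0,0.02,0,0.3],[0,0,0.0055,0,0.3],[0,0,0,0,0.3],[0,0,0,0,0.3]]]'; python3 plan.py 456.1 325.4 41.5 85.4
```

```text
t: 6.0
tool_pos: [457.3, 326.2, 44.8]
eef_rot: [0.001, 0.04, 0.999, 0.001]
force: [-0.3, -0.1, -0.3]
opening: 38.9
finger_force: 30.0
t6.00 pos [457.3 326.2  44.8] yang 85.38 tilt [ 0.002  0.001 -1.   ] shift mm [ 1.2 -0.9  3.3] turn -0.000 open 38.9 ff 30.0 F [-0.3 -0.1 -0.3]
```

```bash
python3 -m jog '[[[0.0004,-0.0003,0.001,0,0.3],[0,0,0,0,0.3]]]'; python3 -m jog '[[[0,0,0.001,0,0.3],[0,0,0,0,0.3]]]';python3 -m jog '[[[0,0,0.0005,0,0.3],[0,0,0,0,0.3]]]'
```

```text
t: 6.25
tool_pos: [456.0, 325.5, 43.0]
eef_rot: [0.0, 0.04, 0.999, 0.0]
force: [-0.4, 0.2, -0.3]
opening: 39.4
finger_force: 30.0
t: 6.5
tool_pos: [455.9, 325.5, 41.6]
eef_rot: [0.0, 0.04, 0.999, 0.0]
force: [-0.1, 0.6, -0.0]
opening: 39.3
finger_force: 30.0
t: 6.75
tool_pos: [456.0, 325.5, 41.5]
eef_rot: [0.0, 0.04, 0.999, 0.0]
force: [-1.4, -1.5, 5.4]
opening: 39.3
finger_force: 30.0
```

Contact at 5 N. I'll release, rise and go towards B, looking on the way.

```bash
python3 -m jog '[[[0,0,0,0,0.6],[0,0,0,0,0.6],[0,0,0,0,0.6],[0,0,-0.02,0,0.6],[0,0,-0.04,0,0.6],[0,0,-0.039,0,0.6],[0,0,0,0,0.6],[0,0,0,0,0.6]]]'
python3 plan.py 645.5 7.8 140 78.9
python3 - <<'E'
from m import *
im,K,T=grab("wrist","w3.png"); np.savez("w3.npz",im=im,K=K,T=T); print(rect(im,K,T,(275,200),20,60))
E
```

```text
t: 7.75
tool_pos: [455.2, 325.1, 139.1]
eef_rot: [-0.001, 0.04, 0.999, -0.0]
force: [-0.2, -0.8, -1.0]
opening: 55.9
finger_force: 0.0
t7.75 pos [455.2 325.1 139.1] yang 85.37 tilt [-0.001 -0.001 -1.   ] shift mm [-215.3 -300.9   -0.9] turn 0.113 open 55.9 ff 0.0 F [-0.2 -0.8 -1. ]
((455.1, 325.1), (61.6, 41.7), -4.6)
```

View pics/w3.png

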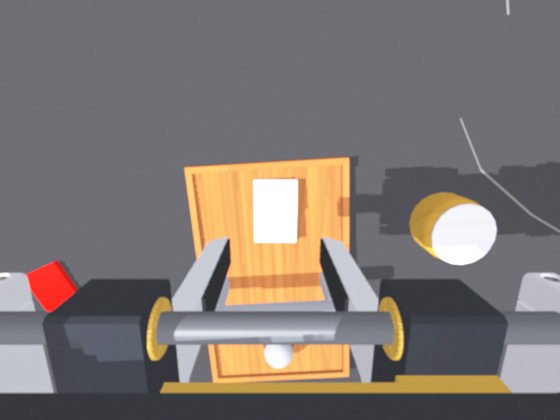

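A lies squarely on the base: the top outline is one rectangle at (275,211), centre (455.1,325.1), against the base's (455.7,325.0). Next is B.

```bash
python3 -m jog '[[[-0.0308,-0.043,0,0,0.7],[-0.0308,-0.043,0,0,0.7],[-0.0308,-0.043,0,0,0.7],[-0.0307,-0.043,0,0,0.7],[-0.0307,-0.043,0,0,0.7],[-0.0307,-0.043,0,0,0.7],[-0.0308,-0.043,0,0,0.7],[0,0,0,0.113,0.7],[0,0,0,0,0.7],[0,0,0,0,0.7]]]'
python3 - <<'E'
from m import *
im,K,T=grab("wrist"); np.savez("w4.npz",im=im,K=K,T=T); s=w2pix([645.5,7.8,6],K,T); print(s,rect(im,K,T,s,6,70))
E
python3 plan.py 645.5 7.8 27 78.9
```

```text
t: 9.05
tool_pos: [645.0, 8.6, 138.5]
eef_rot: [-0.001, 0.096, 0.995, 0.0]
force: [-0.3, 0.5, -0.0]
opening: 66.1
finger_force: 0.0
[274.17454639 208.9092303 ] ((644.2, 6.4), (60.8, 40.7), -11.7)
t9.10 pos [645.2   8.8 138.9] yang 79.02 tilt [-0.002  0.    -1.   ] shift mm [ -0.7  -0.9 111.9] turn 0.002 open 65.8 ff 0.0 F [-0.5 -0.5 -0.7]
```

```bash
python3 -m jog '[[[0.0004,-0.0022,0.03,0.009,0.7],[0,0,0.045,0,0.7],[0,0,0.027,0,0.7],[0,0,0.0095,0,0.7],[0,0,0,0,0.7],[0,0,0,0,0.3],[0,0,0,0,0.3],[0,0,0,0,0.3],[0,0,0,0,0.3]]]'; python3 plan.py 456.0 325.4 140 85.4
```

```text
t: 10.22
tool_pos: [646.0, 5.8, 29.5]
eef_rot: [0.001, 0.101, 0.995, 0.0]
force: [-0.5, 0.1, 3.0]
opening: 38.9
finger_force: 30.0
t10.22 pos [646.    5.8  29.5] yang 78.38 tilt [ 0.002 -0.    -1.   ] shift mm [ 250.3  274.8 -110.9] turn -0.123 open 38.9 ff 30.0 F [-0.5  0.1  3. ]
```

```bash
python3 -m jog '[[[0,0,0,0,0.3]]]'; python3 -m jog '[[[0,0,-0.02,0,0.3],[0,0,-0.046,0,0.3],[0,0,-0.046,0,0.3],[0,0,0,0,0.3]]]'; python3 plan.py 455.7 325.2 140 85.4
```

```text
t: 10.35
tool_pos: [646.1, 5.8, 29.5]
eef_rot: [0.001, 0.101, 0.995, 0.0]
force: [-1.3, 0.7, 5.7]
opening: 38.3
finger_force: 30.0
t: 10.85
tool_pos: [649.0, 5.4, 146.9]
eef_rot: [0.006, 0.101, 0.995, -0.0]
force: [0.6, 0.6, -0.9]
opening: 38.1
finger_force: 30.0
t10.85 pos [649.    5.4 146.9] yang 78.39 tilt [ 0.011 -0.001 -1.   ] shift mm [253.8 274.3   4.3] turn -0.122 open 38.1 ff 30.0 F [ 0.6  0.6 -0.9]
```

```bash
python3 -m jog '[[[0,0,0,0,0.3],[0,0,0,0,0.3]]]'; python3 plan.py 455.7 325.2 140 85.4
python3 - <<'E'
from h import *
im,K,T=grab("wrist","w5.png"); np.savez("w5.npz",im=im,K=K,T=T)
E
```

```text
t: 11.1
tool_pos: [643.6, 6.1, 138.3]
eef_rot: [-0.002, 0.101, 0.995, 0.0]
force: [-0.0, -1.2, -1.3]
opening: 37.9
finger_force: 30.0
t11.10 pos [643.6   6.1 138.3] yang 78.38 tilt [-0.004  0.001 -1.   ] shift mm [248.4 274.7  -0.8] turn -0.123 open 37.9 ff 30.0 F [-0.  -1.2 -1.3]
```

View pics/w5.png

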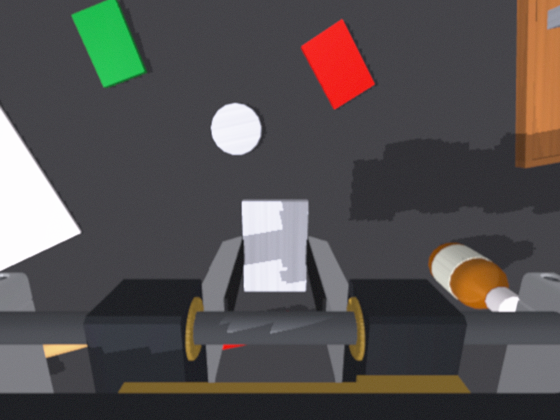

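The wrist view shows B held, rows 199–291 and cols 242–308. That differs slightly from A's 204–294, so I'll compare the two poses.

```bash
cat > pnp.py <<'E'
from h import *
from scipy.spatial.transform import Rotation as Ro
def corners(im,box,th=(0,)):
    g=cv2.GaussianBlur(cv2.cvtColor(im,cv2.COLOR_BGR2GRAY),(0,0),.7).astype(float)
    r0,r1,c0,c1=box; out={}
    gx=np.abs(np.diff(g,axis=1)); gy=np.abs(np.diff(g,axis=0))
    def peak(v): 
        k=int(np.argmax(v)); s=slice(max(k-1,0),k+2); return (np.arange(len(v))[s]*v[s]).sum()/v[s].sum()+.5
    rows=np.arange(r0+25,r1-8); cols=np.arange(c0+6,c1-6)
    def line(x,y): 
        p=np.polyfit(x,y,1)
        for _ in range(4):
            e=np.abs(np.polyval(p,x)-y); k=e<=max(np.median(e)*2,.3); p=np.polyfit(x[k],y[k],1)
        return p
    L=line(rows,np.array([c0-5+peak(gx[r,c0-5:c0+5]) for r in rows])); R=line(rows,np.array([c1-5+peak(gx[r,c1-5:c1+5]) for r in rows]))
    N=line(cols,np.array([r0-4+peak(gy[r0-4:r0+4,c]) for c in cols])); F=line(cols,np.array([r1-4+peak(gy[r1-4:r1+4,c]) for c in cols]))
    def X(a,b): # col=a0*row+a1, row=b0*col+b1
        c=(a[0]*b[1]+a[1])/(1-a[0]*b[0]); return c,b[0]*c+b[1]
    return np.array([X(L,N),X(R,N),X(R,F),X(L,F)])
if __name__=="__main__":
    for f,box in (("w2.npz",(204,295,242,307)),("w5.npz",(200,291,242,308))):
        d=np.load(f); im,K,T=d["im"],d["K"],d["T"]; c=corners(im,box); print(f,c.round(1).tolist())
        ob=np.array([[-30,20,0],[-30,-20,0],[30,-20,0],[30,20,0]],float)  # world-like: near=-x, image left = ?
        for s in (1,-1):
            o2=ob*[1,s,1]
            n,rv,tv,_e=cv2.solvePnPGeneric(o2,c,K,None,flags=cv2.SOLVEPNP_IPPE)
            for r,t,e in zip(rv,tv,_e):
                Rw=T[:3,:3].T@cv2.Rodrigues(r)[0]; p=T[:3,:3].T@(t[:,0]-T[:3,3])
                if Rw[2,2]>0: print(s,"pos",p.round(1),"x",Rw[:,0].round(3),"y",Rw[:,1].round(3),"err",e.round(2))
E
python3 pnp.py
```

```text
w2.npz [[241.3, 202.7], [307.8, 202.3], [305.9, 294.3], [242.7, 295.7]]
-1 pos [455.5 325.4 118.3] x [ 0.996 -0.08   0.041] y [ 0.082  0.996 -0.047] err [0.19]
-1 pos [452.3 325.4 118.2] x [ 0.742 -0.06   0.668] y [0.048 0.998 0.037] err [2.32]
w5.npz [[242.0, 200.8], [307.2, 199.2], [305.5, 291.4], [243.8, 291.3]]
-1 pos [641.7   6.3 113.2] x [ 0.978 -0.199  0.063] y [ 0.201  0.979 -0.035] err [0.4]
-1 pos [638.9   6.7 113.1] x [ 0.761 -0.154  0.63 ] y [0.178 0.984 0.025] err [2.1]
```

B seems to be held about 2–4 mm lower between the pads than A was, so the grip is shallow. I'll set it back down here and regrip deeper.

```bash
python3 -m jog '[[[0,0,0.035,0,0.3],[0,0,0.04,0,0.3],[0,0,0.025,0,0.3],[0,0,0.007,0,0.3],[0,0,0,0,0.3],[0,0,0,0,0.3]]]';python3 -m jog '[[[0,0,0.001,0,0.3],[0,0,0,0,0.3]]]'; python3 -m jog '[[[0,0,0.001,0,0.3],[0,0,0,0,0.3]]]'
```

```text
t: 11.9
tool_pos: [646.5, 5.7, 34.9]
eef_rot: [0.001, 0.101, 0.995, -0.0]
force: [-0.5, 0.1, -0.2]
opening: 38.4
finger_force: 30.0
t: 12.15
tool_pos: [645.8, 5.9, 33.3]
eef_rot: [0.001, 0.101, 0.995, -0.0]
force: [0.8, -0.5, -0.6]
opening: 38.7
finger_force: 30.0
t: 12.4
tool_pos: [645.2, 5.9, 31.4]
eef_rot: [-0.0, 0.101, 0.995, -0.0]
force: [0.2, 0.4, -0.9]
opening: 38.6
finger_force: 30.0
```

```bash
python3 -m jog '[[[0,0,0.001,0,0.3],[0,0,0,0,0.3],[0,0,0,0,0.3]]]'; python3 -m jog '[[[0,0,0.001,0,0.3],[0,0,0,0,0.3],[0,0,0,0,0.3]]]'
```

```text
t: 12.78
tool_pos: [645.3, 5.9, 30.4]
eef_rot: [-0.0, 0.101, 0.995, -0.0]
force: [-0.0, -0.1, -0.2]
opening: 38.4
finger_force: 30.0
t: 13.15
tool_pos: [645.4, 5.9, 29.5]
eef_rot: [0.0, 0.101, 0.995, 0.0]
force: [-0.5, -0.6, 0.6]
opening: 38.4
finger_force: 30.0
```

```bash
python3 -m jog '[[[0,0,0.0005,0,0.3],[0,0,0,0,0.3],[0,0,0,0,0.6],[0,0,0,0,0.6],[0,0,0.0025,0,0.6],[0,0,0,0,0.6],[0,0,0,0,0.6],[0,0,0,0,0.6]]]'
```

```text
t: 14.15
tool_pos: [645.3, 5.9, 26.4]
eef_rot: [0.0, 0.101, 0.995, -0.0]
force: [-0.9, -0.2, 0.3]
opening: 56.2
finger_force: 0.0
```

```bash
python3 -m jog '[[[0,0,0,0,0.3],[0,0,0,0,0.3],[0,0,0,0,0.3],[0,0,-0.02,0,0.3],[0,0,-0.045,0,0.3],[0,0,-0.046,0,0.3],[0,0,0,0,0.3]]]'; python3 -m jog '[[[0.02,0.022,0,0,0.3],[0.0357,0.0393,0,0,0.3],[0.0357,0.0393,0,0,0.3],[0.0357,0.0393,0,0,0.3],[0.0357,0.0393,0,0,0.3],[0.0357,0.0393,0,0,0.3],[0.0357,0.0393,0,0,0.3],[0.016,0.017,0,0,0.3],[0,0,0,-0.122,0.3],[0,0,0,0,0.3]]]'; python3 -m jog '[[[0,0,0,0,0.3],[0,0,0,0,0.3],[0,0,0,0,0.3]]]'
python3 plan.py 456 325.5 140 85.4
python3 - <<'E'
from h import *
im,K,T=grab("wrist","w6.png"); np.savez("w6.npz",im=im,K=K,T=T); d=np.load("w2.npz")
a=im[165:310,225:325]; b=d["im"][165:310,225:325]
cv2.imwrite("pics/cmp.png",cv2.resize(np.hstack([b,a]),None,fx=4,fy=4)[:600])
E
```

```text
t: 15.02
tool_pos: [649.6, 5.4, 144.8]
eef_rot: [0.006, 0.101, 0.995, -0.0]
force: [-0.1, 0.0, -0.2]
opening: 39.2
finger_force: 30.0
t: 16.27
tool_pos: [454.7, 325.5, 137.0]
eef_rot: [-0.0, 0.041, 0.999, -0.0]
force: [0.3, 0.1, -0.7]
opening: 39.4
finger_force: 30.0
t: 16.65
tool_pos: [455.8, 325.1, 137.4]
eef_rot: [-0.0, 0.041, 0.999, -0.0]
force: [0.5, 0.3, -0.5]
opening: 39.1
finger_force: 30.0
t16.65 pos [455.8 325.1 137.4] yang 85.30 tilt [-0. -0. -1.] shift mm [-0.2  0.4 -2.6] turn -0.002 open 39.1 ff 30.0 F [ 0.5  0.3 -0.5]
```

View pics/cmp.png

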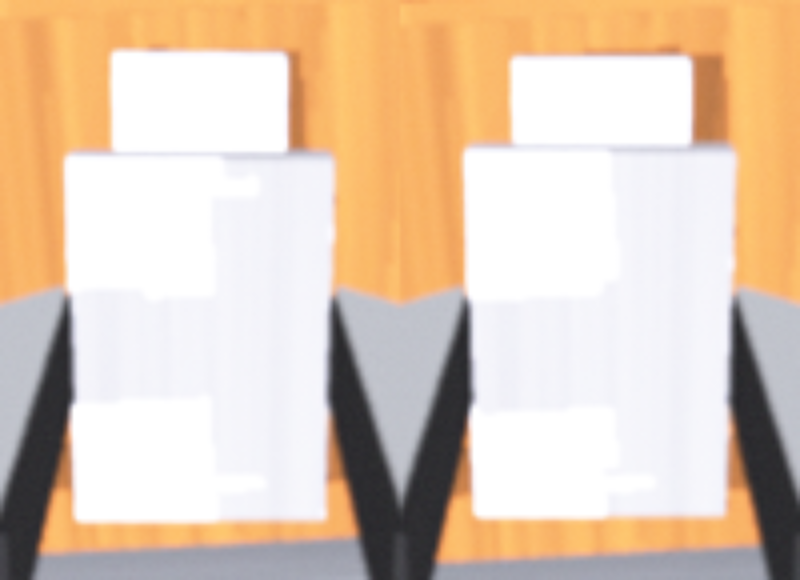

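B in hand (right) sits about 1.2 px, or 0.8 mm, nearer the robot than A did (left), and is otherwise the same. I'll correct for that and go down.

```bash
python3 -m jog '[[[-0.001,0.0004,0.03,0,0.3],[0,0,0.037,0,0.3],[0,0,0.017,0,0.3],[0,0,0.004,0,0.3],[0,0,0,0,0.3],[0,0,0,0,0.3],[0,0,0,0,0.3],[0,0,0,0,0.3]]]'; python3 plan.py 456.8 325.5 46.4 85.4
```

```text
t: 17.7
tool_pos: [456.9, 326.0, 50.1]
eef_rot: [0.0, 0.04, 0.999, 0.0]
force: [0.8, -0.5, -1.0]
opening: 39.5
finger_force: 30.0
t17.70 pos [456.9 326.   50.1] yang 85.37 tilt [ 0.001  0.    -1.   ] shift mm [ 0.1 -0.5  3.7] turn -0.000 open 39.5 ff 30.0 F [ 0.8 -0.5 -1. ]
```

```bash
python3 -m jog '[[[0,-0.0004,0.0015,0,0.3],[0,0,0.001,0,0.3],[0,0,0,0,0.3],[0,0,0,0,0.3]]]'; python3 -m jog '[[[0,0,0.0005,0,0.3],[0,0,0,0,0.3],[0,0,0,0,0.3]]]'; python3 -m jog '[[[0,0,0.0005,0,0.3],[0,0,0,0,0.3],[0,0,0,0,0.3]]]'
```

```text
t: 18.2
tool_pos: [456.6, 325.4, 46.9]
eef_rot: [-0.0, 0.04, 0.999, -0.0]
force: [0.3, -1.2, -0.3]
opening: 39.7
finger_force: 30.0
t: 18.58
tool_pos: [456.6, 325.4, 46.5]
eef_rot: [0.0, 0.04, 0.999, 0.0]
force: [-0.8, -0.4, -0.7]
opening: 39.1
finger_force: 30.0
t: 18.95
tool_pos: [456.7, 325.4, 46.4]
eef_rot: [0.0, 0.04, 0.999, 0.0]
force: [-1.5, -0.2, 6.2]
opening: 39.3
finger_force: 30.0
```

```bash
python3 -m jog '[[[0,0,0,0,0.6],[0,0,0,0,0.6],[0,0,0,0,0.6],[0,0,-0.02,0,0.6],[0,0,-0.04,0,0.6],[0,0,-0.035,0,0.6],[0,0,0,0,0.6],[0,0,0,0,0.6]]]'
python3 - <<'E'
from m import *
im,K,T=grab("wrist"); np.savez("w7.npz",im=im,K=K,T=T); print(rect(im,K,T,(275,200),26,60))
# tray edges & handle: crop
cv2.imwrite("pics/w7.png",cv2.resize(im[145:400,160:380],None,fx=2.3,fy=2.3,interpolation=cv2.INTER_CUBIC))
E
python3 plan.py 529 316 140 0
```

```text
t: 19.95
tool_pos: [455.9, 325.0, 139.9]
eef_rot: [-0.001, 0.04, 0.999, -0.0]
force: [-0.6, -0.4, -0.3]
opening: 56.1
finger_force: 0.0
((454.4, 325.2), (62.0, 41.6), -4.6)
t20.00 pos [455.4 324.8 139.2] yang 85.37 tilt [-0.003 -0.001 -1.   ] shift mm [-74.   -2.8  -1. ] turn 1.490 open 56.4 ff 0.0 F [ 1.4 -0.1 -0.5]
```

View pics/w7.png

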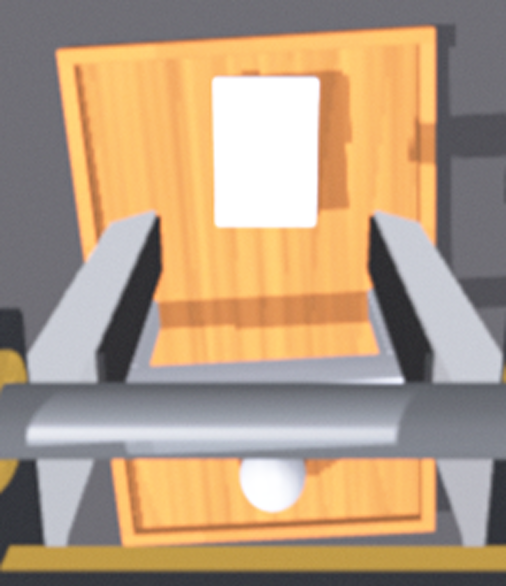

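The pile shows as one rectangle at crop (265,150), within about 1.5 mm of the earlier blanks. The ball is in its pocket at crop (273,480). I'll find the tray's pose from the rim corners.

```bash
python3 - <<'E'
from h import *
d=np.load("w7.npz"); K,T=d["K"],d["T"]
C=np.array([pix2w((160+u/2.3,145+v/2.3),K,T,12)[:2] for u,v in [(57,50),(435,27),(437,531),(122,546)]])
print(C.round(1).tolist()); print("centre",C.mean(0), "ball",pix2w((160+273/2.3,145+480/2.3),K,T,23))
print("lens",[np.linalg.norm(C[i]-C[(i+1)%4]).round(1) for i in range(4)])
v=(C[2]+C[3]-C[0]-C[1]); w=C[1]+C[2]-C[0]-C[3]; print(np.degrees(np.arctan2(v[1],v[0])),np.degrees(np.arctan2(w[1],w[0]))-90)
E
```

```text
[[408.7, 244.9], [411.6, 396.8], [654.4, 393.4], [651.0, 239.5]]
centre [531.4140549  318.65785965] ball [609.73912552 316.65607187  23.        ]
lens [np.float64(151.9), np.float64(242.8), np.float64(153.9), np.float64(242.4)]
-1.0504850794074934 -1.181218769677443
```

```bash
python3 -m jog '[[[-0.0375,-0.0004,0,0,0.6],[-0.0375,-0.0004,0,0.167,0.6],[0,0,0,0.167,0.6],[0,0,0,0.168,0.6],[0,0,0,0.168,0.6],[0,0,0,0.168,0.6],[0,0,0,0.168,0.6],[0,0,0,0.168,0.6],[0,0,0,0.168,0.6],[0,0,0,0.168,0.6]]]'; python3 -m jog '[[[0,0,0,0,0.6],[0,0,0,0,0.6],[0,0,0,0,0.6]]]'; python3 plan.py 530 318 76 -1.1
python3 - <<'E'
from h import *
im,K,T=grab("wrist"); np.savez("w8.npz",im=im,K=K,T=T); 
cv2.imwrite("pics/w8.png",im)
E
```

```text
t: 21.25
tool_pos: [529.9, 317.9, 138.3]
eef_rot: [-0.001, 0.716, 0.698, -0.002]
force: [0.2, -0.0, 0.5]
opening: 56.5
finger_force: 0.0
t: 21.62
tool_pos: [531.0, 318.4, 140.4]
eef_rot: [-0.0, 0.714, 0.7, -0.0]
force: [-0.1, 0.8, 0.3]
opening: 56.3
finger_force: 0.0
t21.62 pos [531.  318.4 140.4] yang -1.07 tilt [-0.001 -0.    -1.   ] shift mm [-0.4 -0.9 64.4] turn 0.000 open 56.3 ff 0.0 F [-0.1  0.8  0.3]
```

View pics/w8.png

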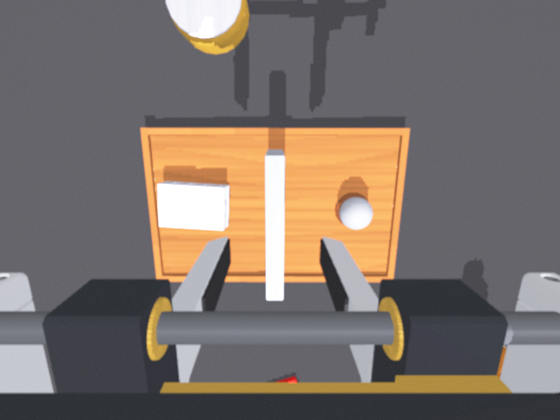

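The handle bar runs at cols 266–285, rows 152–300, straight between the jaws. The pile is at (193,207) and the ball at (356,213).

```bash
python3 - <<'E'
from h import *
d=np.load("w8.npz"); K,T=d["K"],d["T"]
a,b=pix2w((275,157),K,T,79),pix2w((275,299.5),K,T,79); print(a,b,(a+b)/2,np.linalg.norm(a-b), pix2w((356,213),K,T,23))
C=np.array([pix2w(p,K,T,12)[:2] for p in [(142,128),(409,128),(396,284),(154,283)]]); print(C.mean(0))
E
```

```text
[532.48425062 373.31902057  79.        ] [530.54787916 261.36553435  79.        ] [531.51606489 317.34227746  79.        ] 111.97023091915754 [606.60430695 316.10842967  23.        ]
[531.78846544 316.51789715]
```

```bash
python3 -m jog '[[[-0.001,0.0005,0.025,0,0.6],[0,0,0.025,0,0.6],[0,0,0.0144,0,0.6],[0,0,0,0,0.6],[0,0,0,0,0.6],[0,0,0,0,0.6]]]'; python3 -m jog '[[[0,0,0,0,0.4],[0,0,0,0,0.3],[0,0,0,0,0.2],[0,0,0,0,0.1],[0,0,0,0,0.1],[0,0,0,0,0],[0,0,0,0,0],[0,0,0,0,0],[0,0,0,0,0]]]'; python3 plan.py 531 317 200 -1.1
```

```text
t: 22.42
tool_pos: [532.7, 317.9, 77.9]
eef_rot: [0.0, 0.714, 0.7, 0.001]
force: [1.1, 0.3, 0.7]
opening: 56.5
finger_force: 0.0
t: 23.55
tool_pos: [531.1, 317.5, 76.5]
eef_rot: [-0.0, 0.714, 0.7, -0.001]
force: [-4.7, -0.1, 3.6]
opening: 14.0
finger_force: 30.0
t23.55 pos [531.1 317.5  76.5] yang -1.14 tilt [-0.001 -0.    -1.   ] shift mm [  -0.5   -0.2 -123.5] turn -0.001 open 14.0 ff 30.0 F [-4.7 -0.1  3.6]
```

```bash
python3 -m jog '[[[0,0,-0.001,0,0],[0,0,-0.002,0,0],[0,0,-0.004,0,0],[0,0,-0.007,0,0],[0,0,-0.010,0,0],[0,0,-0.010,0,0],[0,0,-0.007,0,0],[0,0,-0.004,0,0],[0,0,0,0,0],[0,0,0,0,0]]]'; python3 plan.py 531 317 200 -1.1; python3 - <<'E'
from h import *
im,K,T=grab("wrist","w9.png"); s,_,_=grab("scene"); cv2.imwrite("pics/v9.png",np.vstack([cv2.resize(im[110:300,130:420],(435,285)),cv2.resize(s,(400,300))[:, :].copy() if 0 else cv2.resize(s,(435,315))]))
E
```

```text
t: 24.8
tool_pos: [531.4, 317.3, 121.1]
eef_rot: [-0.0, 0.714, 0.7, -0.0]
force: [-0.4, 0.1, -5.6]
opening: 14.1
finger_force: 30.0
t24.80 pos [531.4 317.3 121.1] yang -1.15 tilt [-0.001 -0.    -1.   ] shift mm [ -0.4  -0.4 -78.9] turn -0.001 open 14.1 ff 30.0 F [-0.4  0.1 -5.6]
```

View pics/v9.png

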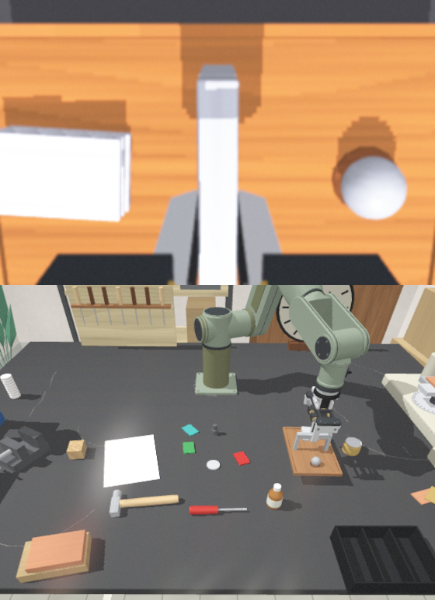

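The tray hangs level and carries 5.6 N. The pile (left) and the ball (right, in its ring) are undisturbed. I'll raise it and carry it across gently.

```bash
python3 -m jog '[[[0,0,-0.003,0,0],[0,0,-0.007,0,0],[0,0,-0.01,0,0],[0,0,-0.013,0,0],[0,0,-0.013,0,0],[0,0,-0.012,0,0],[0,0,-0.01,0,0],[0,0,-0.006,0,0],[0,0,-0.003,0,0],[0,0,-0.001,0,0]]]'
python3 -m jog '[[[-0.004,0.0001,0,0,0],[-0.008,0.0002,0,0,0],[-0.012,0.0003,0,0,0],[-0.016,0.0004,0,0,0],[-0.02,0.0005,0,0,0],[-0.024,0.0006,0,0,0],[-0.028,0.0007,0,0,0],[-0.03,0.0008,0,0,0],[-0.03,0.0008,0,0,0],[-0.03,0.0008,0,0,0]]]'
python3 -m jog '[[[-0.03,0.0008,0,0,0],[-0.03,0.0008,0,0,0],[-0.03,0.0008,0,0,0],[-0.03,0.0008,0,0,0],[-0.03,0.0008,0,0,0],[-0.03,0.0008,0,0,0],[-0.03,0.0008,0,0,0],[-0.03,0.0008,0,0,0],[-0.03,0.0008,0,0,0],[-0.03,0.0008,0,0,0]]]'
python3 -m jog '[[[-0.028,0.0007,0,0,0],[-0.024,0.0006,0,0,0],[-0.02,0.0005,0,0,0],[-0.016,0.0004,0,0,0],[-0.012,0.0003,0,0,0],[-0.009,0.0002,0,0,0],[-0.006,0.0001,0,0,0],[-0.003,0,0,0,0],[0,0,0,0,0],[0,0,0,0,0]]]'
python3 -m jog '[[[0,0,0,0,0],[0,0,0,0,0],[0,0,0,0,0],[0,0,0,0,0]]]'
python3 plan.py 534.4 -303.3 199.5 -1.1; python3 - <<'E'
from m import *
im,K,T=grab("wrist"); s,K2,T2=grab("top"); np.savez("fin.npz",im=im,K=K,T=T)
cv2.imwrite("pics/v10.png",np.vstack([cv2.resize(im[110:300,130:420],(435,285)),cv2.resize(s[140:300,300:500],(394,315))[:, :].copy() if 0 else cv2.resize(s[140:285,300:500],(435,315))]))
E
```

```text
t: 26.15
tool_pos: [531.5, 317.4, 199.3]
eef_rot: [-0.0, 0.714, 0.7, -0.0]
force: [-0.9, 0.4, -5.4]
opening: 13.7
finger_force: 30.0
t: 27.4
tool_pos: [532.6, 113.3, 199.8]
eef_rot: [0.0, 0.714, 0.7, 0.0]
force: [-0.1, 0.1, -5.3]
opening: 14.1
finger_force: 30.0
t: 28.65
tool_pos: [534.0, -186.6, 199.8]
eef_rot: [0.0, 0.714, 0.7, -0.0]
force: [0.5, -0.2, -5.3]
opening: 13.8
finger_force: 30.0
t: 29.9
tool_pos: [535.4, -302.3, 199.6]
eef_rot: [-0.0, 0.714, 0.7, 0.0]
force: [0.9, -0.5, -5.3]
opening: 13.6
finger_force: 30.0
t: 30.4
tool_pos: [535.4, -302.7, 199.6]
eef_rot: [0.0, 0.714, 0.7, 0.0]
force: [0.0, -0.5, -5.4]
opening: 13.7
finger_force: 30.0
t30.40 pos [ 535.4 -302.7  199.6] yang -1.14 tilt [ 0.  0. -1.] shift mm [-0.7 -0.9  0.1] turn -0.001 open 13.7 ff 30.0 F [ 0.  -0.5 -5.4]
```

View pics/v10.png

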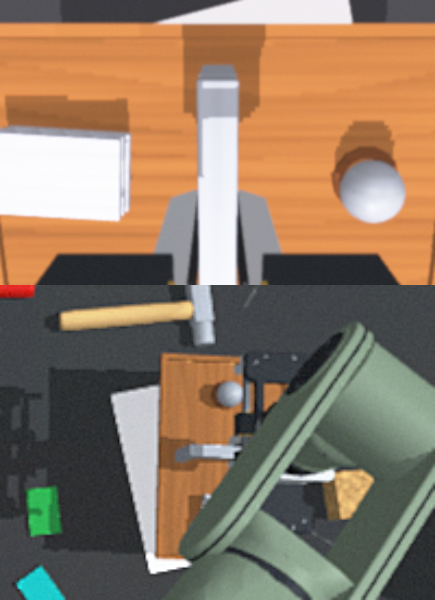

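The tray hangs level and still over the board at (535,-303), with its underside about 120 mm above it. The pile and ball look the same as they did just after the lift. I'm handing in.

```bash
python3 -c "
from cell import env
print(env.hand_in())"
```

```text
the job is handed in; nothing more can be done
None
```

I stacked both loose blanks on the one in the tray (within about 1.5 mm by camera) and handed in with the tray held level and still, about 12 cm above the middle of the board, ball in its pocket; no verdict came back.

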